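Square a leaded panel into the assembly jig and close it with the strip

ROBOT

A 6-joint arm with a two-finger parallel gripper is mounted at the origin on a cart in front of the work surface, level with it; the furniture and walls round the work are solid. World frame = base frame: x ahead of the robot, y to its left, z up, the work surface at z = 0. Lengths are in mm, angles in rad, forces in N, time in s.
With the tool pointing down it reaches from about 425 to 950 mm from the base axis. Payload 3.5 kg.
Tool frame: the origin (TCP) lies at the very end of the fingers, on their centre line; the grasp point (between the pads) lies 19 mm behind it (arm.pinch_z is the distance from the TCP to the grasp point, in mm); z points along the fingers, y is the line along which they close (so a half turn about z gives the same grasp; the last joint's range is limited). The gripper opens to 85 mm and grips with 20 to 120 N. Pads are 22 mm wide; open, the fingers measure 114 mm over their backs; the gripper's body (76 mm by 85 mm) begins 54 mm behind the grasp point. The pads swing forward as they close: fully open they stand 13 mm farther back than shut.
Start: joints at [1.102, 0.286, 1.577, -0, 1.279, -0.15], TCP at [211.527, 640.986, 231.325] pointing down, gripper open.
Joint ranges: [-2.77, 2.77], [-0.9, 2.22], [0.21, 2.48], [-1.53, 4.67], [0.24, 2.81], [-2.84, 2.84]. Speed limits (rad/s): [2.79, 2.79, 3.14, 3.14, 3.14, 3.14].

INTERFACE

Orientations are given as a unit quaternion [w, x, y, z].
In Python, from plant import get_state, grab_frame, close_job, arm gives the robot as it stands. The module is installed in compiled form; this text tells all that it offers.
- The arm moves only by the tool apply_moves, never from a script. Its argument "increments" is one flat list of numbers, 7 for each row, row after row: the shift along the tool's x, y, z in units of 15 cm (1.0 is 15 cm), then the turn, a rotation vector about the tool's x, y, z in units of 180 degrees (1.0 is 180 degrees), then the closure, from 0 (fully open) to 1 (shut). A call has 1 to 8 rows; each row is the pose to reach, as a shift and turn from the pose commanded when the call began, along the tool's axes at that moment, turning the shorter way round; what a row does not reach only later rows make up. A row lasts 1/8 s, in which the tool goes at most 62.5 mm and 10.7 degrees, less where a joint would pass 70% of its speed; a pose out of reach is approached as far as the arm can. A call with a number of a shift or a turn outside -1 to 1 is refused whole. A call with a gripper value outside its range is refused whole. The fingers move at their own pace and stop on an object; the grip force is fixed at half the most. Time passes only in rows, so rows that repeat a pose let the fingers close. It gives the time, the measured TCP pose, the force, the opening and the grip force at its end, in the units of the state.
- get_state(): the state, without advancing time (a new reading comes with each control period).
- grab_frame(name): name is "side" or "top" or "wrist"; returns a dict with "img" (384x512x3 uint8, red, green, blue), "mtx" (3x3 intrinsics, pixels), "T" (4x4, takes a point from camera to world coordinates); the wrist camera has in their place "mount" (4x4, takes a point from camera to tool coordinates, whose origin is the TCP and whose axes are the flange's). Camera axes: x right, y up, looking along -z (the intrinsics and any distortion apply to the point x, -y, -z); pixel columns grow to the right and rows downward; lengths in mm; the calibration is good to about 2 mm. The wrist camera is an equidistant fisheye: a pixel r from the principal point sees the ray r / f radians off the axis. A picture is of the moment at which its call begins: read the wrist's pose just before it. There is no depth.
- close_job(): hands the job in; it is judged then, once.
The state is a dict: "t": time; "q": joint angles; "joint_vel": joint speeds; "tau": joint torques, N m; "position": TCP position; "eef_rot": TCP orientation; "contact_force": force on the tool from outside, world axes, zero at the start; "torque": the same for the moment, N m; "gripper_width": finger opening in mm; "grasp_force": force on a finger pad.
Only numpy, scipy, OpenCV 4.12 (cv2) and the standard library are available. Lean on these libraries where they do the work, as an engineer would, in place of code of your own. Each camera call takes 0.05 s, during which the arm holds its last target. There are 200 camera calls.

TASK

With the fingertips only, push the small leaded glass panel along the board into the corner of the assembly jig until two of its edges lie flat against both battens. Then push the loose wooden strip up flat against the panel's right-hand edge so that it closes the panel in. Only slide the panel and the strip on the board, never pick them up or tip them; leave the copper foil roll, the grinder bit and everything else lying where it is, and finish with the hand clear.

Things in the scene. Friction and masses are not known exactly. Their poses are not given: they have to be found in the camera images.
- jig: Fixed plywood board 240 (x) x 360 (y) x 12 mm on the bench; origin: centre of its underside, x away from the robot (yaw up to 0.25 rad), y left, z up. Two pale battens, tops 30 mm above the bench: the far one along y, 20 mm wide, inner face at x = +100 mm; the left one along x, 25 mm wide, inner face at y = +155 mm. They meet in the far left corner. Near and right edges are open.
- panel: Loose leaded glass panel, grey metal frame, 100 (x) x 120 (y) x 10 mm, about 0.4 kg, flat on the board near its middle, turned up to 0.3 rad from the jig. Origin: centre of its underside; x, y roughly as the jig's, z up. In the corner its origin is at x = +50, y = +95 mm in the jig's frame and its axes lie along the jig's. Slides with ordinary friction.
- strip: Loose dark wooden strip, 100 long (x) x 20 wide (y) x 18 mm high, about 0.12 kg, on the board right of the panel, its length along the jig's x axis within 0.2 rad. Origin: centre of its underside; z up. Closed up, its origin lies 70 mm to the right (-y) of the panel's; where along the panel's edge does not matter (within 50 mm of the middle).
- foil_roll: Bystander: copper foil roll lying flat on the board near its near right corner, ring of 60 mm outer diameter, 10 mm high. Origin: centre of its underside.
- spare_bit: Bystander: small round grinder bit, 26 mm diameter, 14 mm high, standing on the board near its near left corner. Origin: centre of its underside.
- fid: Bystander: wooden burnishing stick, 142 mm long, 13 mm thick, on the bench near its front left. Origin: centre of its underside.
- eye_guard: Bystander: spectacles, 141 by 142 mm, 42 mm high, on the bench to the left of the jig. Origin: centre of its underside.
- shears: Bystander: scissors with red bows, 221 mm long, 11 mm high, on the bench to the right of the jig. Origin: centre of its underside.
- tea_mug: Bystander: green and white mug, 101 mm high, at the front left of the bench. Origin: centre of its underside.
Things that resemble listed ones, but are neither listed nor needed, are in the scene too. What is shaped like the strip but pink or red is not meant.

How it is judged (in metres and radians):
On the way, in this order (a step that is already met when the one before it is completed fails the run):
1. the panel lies in the corner, flat against both battens (x of panel in the frame of jig between 0.046 and 0.054 m and y of panel in the frame of jig between 0.091 and 0.099 m and angle between the x axis of panel and the x axis of jig, either way round below 0.04 rad), for 0.2 s.
2. with the panel still home, the strip lies flat against the panel's right-hand edge (all of step 1 and y of strip in the frame of panel between -0.0745 and -0.066 m and x of strip in the frame of panel between -0.05 and 0.05 m and angle between the x axis of strip and the x axis of panel, either way round below 0.05 rad), for 0.2 s.
At the end, for the whole second after the job is handed in: The panel lies flat in the corner, its far and left edges within 4 mm of the battens, square within 0.04 rad; the strip lies flat on the board within 4.5 mm of the panel's right-hand edge, parallel within 0.05 rad and within 50 mm of its middle; both at rest (all of step 2 and z of each of panel, strip in the frame of jig below 0.015 m and angle between each of panel, strip's own z axis and vertical below 0.05 rad and linear speed of each of panel, strip below 0.01 m/s); the robot touches nothing.
It fails at once if the panel or the strip is lifted off the board or tipped (z of any of panel, strip in the frame of jig above 0.02 m or angle between panel's own z axis and vertical above 0.15 rad or angle between strip's own z axis and vertical above 0.3 rad).
It fails at once if a bystander is pushed more than 15 mm (distance of any of foil_roll, spare_bit, fid, eye_guard, shears, tea_mug from where it was at the start of the episode above 0.015 m).
It also fails if it takes over 67 s, if anything falls off the work surface, if the arm or the gripper's body presses on something with over 40 N, if the wrist force passes 120 N, or if a joint passes its speed limit or range.

## Working session

There is one attempt and no reset: what is moved stays moved. The work goes in short steps, Python scripts to look and compute and a tool call to move; the robot and the scene stay as the last step left them, time stands still between calls to the robot, and variables do not carry over. Pictures are saved under pics/ and viewed, at most 10 in all, crops included, and the job is handed in when it is done.

Besides the shell and the picture viewer there is one more tool, called after ">>>" by a JSON object that holds its "name" and its "arguments", one argument or row to a line. apply_moves: Moves the arm, as the interface text tells. Its arguments: {"type":"object","properties":{"increments":{"type":"array","items":{"type":"number","minimum":-1,"maximum":1}}},"required":["increments"]}

```bash
mkdir -p pics
python3 - <<'E'
from plant import *
import cv2,numpy as np,pickle
s=get_state();print(s)
for n in("top","side"):
    f=grab_frame(n);pickle.dump(f,open(n+"0.pkl","wb"));print(n,f["mtx"].tolist(),np.round(f["T"],3).tolist(),f.keys())
    cv2.imwrite(f"pics/{n}0.png",f["img"][:,:,::-1])
E
```

```text
{'t': 0.0, 'q': array([ 1.10202403e+00,  2.87210108e-01,  1.57817491e+00, -2.91627972e-05,
        1.27859166e+00, -1.49995649e-01]), 'joint_vel': array([-0.00036201, -0.00120463, -0.00026387, -0.00087648, -0.00076345,
       -0.00199857]), 'tau': array([-1.78342278e-03, -4.05977619e+01, -2.92623174e+01, -1.46264988e-04,
        5.57317631e-03,  3.94791613e-06]), 'position': array([211.22472924, 640.40977758, 229.91867275]), 'eef_rot': array([-3.49638648e-04,  1.58710039e-01,  9.87324517e-01, -1.13966687e-03]), 'contact_force': array([ 0.12447051, -0.65023487,  0.31696416]), 'torque': array([ 0.03140205, -0.03228408, -0.00558684]), 'grasp_force': 0.0, 'gripper_width': 85.39707111437822}
top [[394.27368792651384, 0.0, 254.16203908054987], [0.0, 394.27368792651384, 189.825903029495], [0.0, 0.0, 1.0]] [[-0.015, 0.992, -0.126, 393.357], [-1.0, -0.015, 0.002, 46.033], [0.0, 0.126, 0.992, 1237.452], [0.0, 0.0, 0.0, 1.0]] dict_keys(['img', 'mtx', 'T'])
side [[396.48995190385955, 0.0, 252.20713350530872], [0.0, 396.48995190385955, 188.95538950386677], [0.0, 0.0, 1.0]] [[0.615, 0.662, -0.428, -76.59], [-0.788, 0.523, -0.324, -439.567], [0.009, 0.537, 0.844, 1243.977], [0.0, 0.0, 0.0, 1.0]] dict_keys(['img', 'mtx', 'T'])
```

View pics/top0.png

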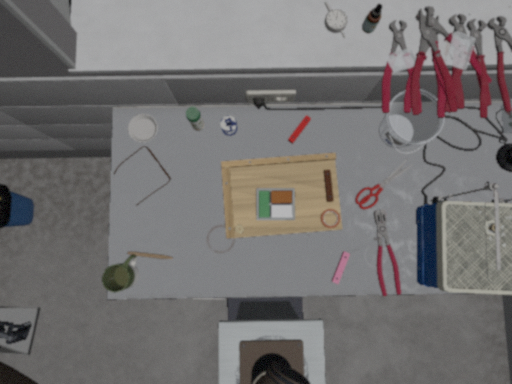

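View pics/side0.png

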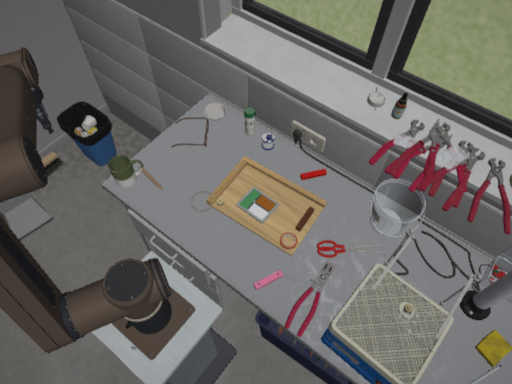

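Top: board spans about px (222–340, 153–238), battens at far and left. The panel is near (275,204), the dark strip near (328,185), the foil roll at (330,217) and the spare bit around (230,232). I'll zoom in and measure.

```bash
cat > h.py <<'E'
import numpy as np,cv2
def ray(f,px,z):
    px=np.atleast_2d(px).astype(float);K=f["mtx"];T=np.array(f["T"])
    d=np.c_[(px[:,0]-K[0,2])/K[0,0],-(px[:,1]-K[1,2])/K[1,1],-np.ones(len(px))]@T[:3,:3].T
    o=T[:3,3];return o+d*((z-o[2])/d[:,2])[:,None]
def rect(f,z,N=None,org=(400,-200),size=(300,440),s=1.8):
    # rectified metric view at height z: row down = -x, col right = -y ; s px/mm
    W,H=int(size[1]*s),int(size[0]*s)
    u,v=np.meshgrid(np.arange(W),np.arange(H))
    P=np.stack([org[0]+size[0]-v/s,org[1]+size[1]-u/s,np.full(u.shape,z)],-1).astype(float)
    T=np.array(f["T"]);c=(P-T[:3,3])@T[:3,:3];K=f["mtx"]
    mx=K[0,0]*c[...,0]/-c[...,2]+K[0,2];my=-K[1,1]*c[...,1]/-c[...,2]+K[1,2]
    return cv2.remap(f["img"],mx.astype(np.float32),my.astype(np.float32),cv2.INTER_CUBIC)
E
python3 - <<'E'
import pickle,cv2,numpy as np
from h import *
t=pickle.load(open("top0.pkl","rb"));s=pickle.load(open("side0.pkl","rb"))
print(ray(t,[[222,160],[337,153],[340,233],[229,238],[275,204],[328,185],[330,217]],12).round())
r=[cv2.resize(f["img"][a:b,c:d],None,fx=k,fy=k,interpolation=cv2.INTER_CUBIC) for f,a,b,c,d,k in((t,145,245,215,345,6),)]
cv2.imwrite("pics/t1.png",r[0][:,:,::-1])
c=cv2.resize(s["img"][150:255,195:335],None,fx=5.6,fy=5.6,interpolation=cv2.INTER_CUBIC);cv2.imwrite("pics/s1.png",c[:,:,::-1])
E
```

```text
[[ 645.  143.   12.]
 [ 662. -221.   12.]
 [ 410. -220.   12.]
 [ 400.  123.   12.]
 [ 503.  -21.   12.]
 [ 560. -189.   12.]
 [ 460. -191.   12.]]
```

View pics/t1.png

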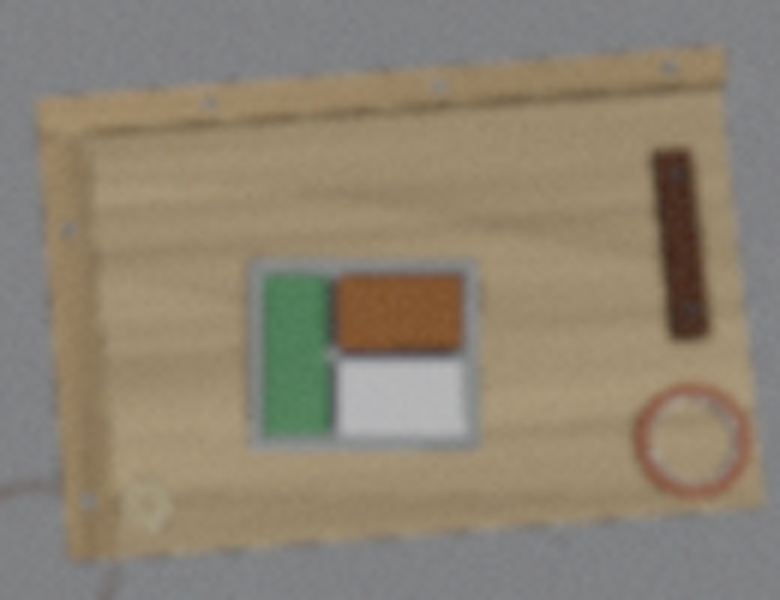

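View pics/s1.png

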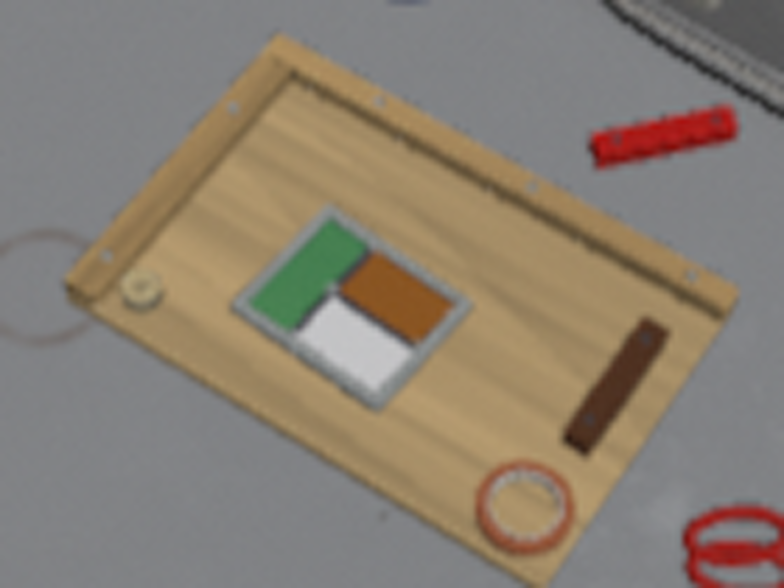

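The top crop shows the far batten's outer edge from (38,98) to (727,48) and the left batten's from (38,98) to (72,560). The panel covers (250–480, 260–448), the strip (653–710, 148–340), the roll is centred at (693,440) and the bit at (148,503). Next I'll fit lines and masks.

```bash
cat > meas.py <<'E'
import cv2,numpy as np,pickle
from h import *
def wood(f):
    h=cv2.cvtColor(f["img"],cv2.COLOR_RGB2HSV);a=f["img"].astype(int)
    return ((a[...,0]-a[...,2])>22)
def blob(m,near):
    n,l,st,c=cv2.connectedComponentsWithStats(m.astype(np.uint8))
    i=min((k for k in range(1,n) if st[k,4]>40),key=lambda k:np.hypot(*(c[k]-near)));return l==i
def fitjig(f,cl,cr,cb):
    # lines by subpixel edge search on outer batten edges in the rectified view at z=30
    s=2.;R=cv2.GaussianBlur(rect(f,30,org=(380,-240),size=(310,420),s=s),(0,0),1).astype(float)
    D=R[...,0]-R[...,2]
    toW=lambda u,v:np.c_[690-np.array(v)/s,180-np.array(u)/s]
    pf=[];pl=[]
    for u in range(cl[0],cl[1],8):
        v=np.argmax(D[:,u]>20); pf.append((u,v))
    for v in range(cb[0],cb[1],8):
        u=np.argmax(D[v]>20); pl.append((u,v))
    out=[]
    for p in(pf,pl):
        p=np.array(p);w=toW(p[:,0],p[:,1]);
        L=cv2.fitLine(w.astype(np.float32),cv2.DIST_HUBER,0,.01,.01).ravel();d=L[:2];n=np.array([-d[1],d[0]])
        out.append((d,L[2:],np.abs((w-L[2:])@n).mean()))
    return out,R
def obj(f,name,near,z):
    a=f["img"].astype(int);R,G,B=a[...,0],a[...,1],a[...,2]
    if name=="strip": m=(R<110)&(R-B>12)&(R-G>10)
    else: m=~((R-B>22)&(R-B<80)&(R-G<40)&(G-B>8))
    return m
E
python3 - <<'E'
from meas import *
t=pickle.load(open("top0.pkl","rb"))
o,R=fitjig(t,(90,700),None,(160,500))
for d,p,e in o: print(d,p,e,np.arctan2(d[1],d[0]))
k=lambda c:np.array(c)/6.+[215-.4,145-.4]
print("bat",ray(t,k([(38,98),(727,48),(72,560)]),30).round(1).tolist())
print("inner z30/12",ray(t,k([(85,132),(722,85)]),30).round(1).tolist(),ray(t,k([(95,135),(115,550)]),12).round(1).tolist())
print("near right z12",ray(t,k([(765,500)]),12).round(1).tolist())
print("panel z22",ray(t,k([(250,260),(480,260),(480,446),(250,448)]),22).round(1).tolist())
print("strip z30",ray(t,k([(653,150),(688,148),(710,336),(673,340)]),30).round(1).tolist())
print("roll,bit",ray(t,k([(693,440)]),22).round(1),ray(t,k([(148,503)]),26).round(1))
s=pickle.load(open("side0.pkl","rb"))
k=lambda c:np.array(c)/5.6+[195-.4,150-.4]
print("S panel",ray(s,k([(330,205),(470,303),(378,410),(235,305)]),22).round(1).tolist())
print("S strip",ray(s,k([(648,318),(670,328),(588,443),(562,432)]),30).round(1).tolist())
print("S bat",ray(s,k([(277,35),(740,290),(66,287)]),30).round(1).tolist())
print("S roll,bit",ray(s,k([(525,505)]),22).round(1),ray(s,k([(142,288)]),26).round(1))
E
```

```text
[ 0.06256588 -0.99804085] [646.85  21.8 ] 0.15565511597023632 -1.5081896
[0.99785674 0.06543623] [534.  140.3] 0.1614069002870417 0.06548302
bat [[638.6, 145.4, 30.0], [659.8, -213.5, 30.0], [400.2, 129.1, 30.0]]
inner z30/12 [[620.3, 121.1, 30.0], [640.2, -210.1, 30.0]] [[622.0, 117.0, 12.0], [405.0, 108.2, 12.0]]
near right z12 [[425.7, -227.3, 12.0]]
panel z22 [[553.2, 36.5, 22.0], [551.4, -82.6, 22.0], [455.2, -80.0, 22.0], [455.9, 38.0, 22.0]]
strip z30 [[606.5, -173.0, 30.0], [607.3, -191.1, 30.0], [509.3, -198.6, 30.0], [507.5, -179.6, 30.0]]
roll,bit [[ 456.6 -189.4   22. ]] [[428.5  90.5  26. ]]
S panel [[555.8, 33.9, 22.0], [552.4, -81.9, 22.0], [454.9, -82.2, 22.0], [458.5, 34.8, 22.0]]
S strip [[609.0, -179.0, 30.0], [611.5, -193.9, 30.0], [512.7, -198.8, 30.0], [509.1, -182.1, 30.0]]
S bat [[638.6, 144.2, 30.0], [662.6, -213.7, 30.0], [398.8, 124.3, 30.0]]
S roll,bit [[ 458.5 -190.9   22. ]] [[429.7  87.7  26. ]]
```

```bash
cat > go.py <<'E'
import sys,numpy as np
from scipy.spatial.transform import Rotation as Ro
from plant import get_state
Y=.064;O=np.array([530.5,-42.5]);J=np.array([[np.cos(Y),-np.sin(Y)],[np.sin(Y),np.cos(Y)]])
def now():
    s=get_state();w,x,y,z=s["eef_rot"];R=Ro.from_quat([x,y,z,w]);p=s["position"]
    return s,R,p,J.T@(p[:2]-O)
def plan(x,y,z,psi): # jig xy, world z, tool-y yaw rel. jig x
    s,R,p,j=now();t=np.r_[O+J@[x,y],z];a=psi+Y
    Rt=Ro.from_matrix(np.c_[[-np.sin(a)*-1*-1*-1,0,0],[0,0,0],[0,0,0]]) if 0 else Ro.from_matrix(np.array([[-np.sin(a)*-1,np.cos(a),0],[-np.cos(a),np.sin(a),0],[0,0,-1.]]))
    sh=R.inv().apply(t-p)/150;tr=(R.inv()*Rt).as_rotvec()/np.pi
    print("world",t.round(1),"shift",sh.round(3),"turn",tr.round(4))
def rep():
    s,R,p,j=now();print("t",s["t"],"world",p.round(1),"jig",j.round(1),"F",s["contact_force"].round(1),"w",round(s["gripper_width"],1),"q",s["q"].round(2),"Ry",R.as_matrix()[:,1].round(3))
if __name__=="__main__":
    rep()
    a=list(map(float,sys.argv[1:]))
    for i in range(0,len(a),4): plan(*a[i:i+4])
E
python3 - <<'E'
p='go.py';s=open(p).read()
i=s.index("    Rt=");k=s.index("\n",i)
s=s[:i]+"    c,n=np.cos(a),np.sin(a);Rt=Ro.from_matrix(np.array([[-n,c,0],[c,n,0],[0,0,-1.]]))"+s[k:]
open(p,'w').write(s)
E
python3 go.py 0 300 200 1.571 -97 22 120 1.571
```

```text
t 0.1 world [211.2 640.5 230.1] jig [-274.9  702. ] F [-0.3  0.1 -0.5] w 85.2 q [ 1.1   0.29  1.58 -0.    1.28 -0.15] Ry [ 0.313  0.95  -0.002]
world [511.3 256.9 200. ] shift [-2.701 -1.801  0.203] turn [-0.0007 -0.0002 -0.1219]
world [432.3 -26.7 120. ] shift [-2.794 -3.76   0.741] turn [-0.0007 -0.0002 -0.1219]
```

>>> {"name": "apply_moves", "arguments": {
  "increments": [-0.33,-0.22,0,0,0,-0.04,0,-0.67,-0.44,0,0,0,-0.08,0,-1,-0.67,0.05,0,0,-0.122,0,-1,-0.67,0.1,0,0,-0.122,0]
}}

```text
t: 0.6
position: [324.6, 495.6, 215.7]
eef_rot: [-0.0, -0.03, 1.0, -0.001]
contact_force: [-1.4, -0.7, -0.8]
gripper_width: 85.3
grasp_force: 0.0
```

```bash
python3 go.py 0 300 200 1.571 -97 22 120 1.571
```

```text
t 0.6 world [324.6 495.6 215.7] jig [-171.1  550.2] F [-1.4 -0.7 -0.8] w 85.3 q [ 0.82  0.12  1.8  -0.    1.22 -0.81] Ry [-0.06   0.998 -0.001]
world [511.3 256.9 200. ] shift [-1.148 -1.663  0.106] turn [-0.0004 -0.0001 -0.0014]
world [432.3 -26.7 120. ] shift [-0.509 -3.519  0.642] turn [-0.0004 -0.0001 -0.0014]
```

>>> {"name": "apply_moves", "arguments": {
  "increments": [-0.3,-0.4,0,0,0,0,0,-0.6,-0.75,0,0,0,0,0,-0.6,-1,0,0,0,0,0,-0.6,-1,0,0,0,0,0]
}}

```text
t: 1.1
position: [422.6, 352.6, 215.7]
eef_rot: [-0.001, -0.03, 1.0, -0.0]
contact_force: [-1.1, 0.5, -0.4]
gripper_width: 85.7
grasp_force: 0.0
```

>>> {"name": "apply_moves", "arguments": {
  "increments": [0,-0.4,0,0,0,0,0,0,-0.8,0,0,0,0,0,0,-1,0.1,0,0,0,0,0,-1,0.1,0,0,0,0]
}}

```text
t: 1.6
position: [430.6, 204.7, 200.0]
eef_rot: [-0.001, -0.031, 1.0, 0.0]
contact_force: [0.1, -0.8, -0.0]
gripper_width: 85.4
grasp_force: 0.0
```

>>> {"name": "apply_moves", "arguments": {
  "increments": [0,-0.4,0.1,0,0,0,0,0,-0.8,0.2,0,0,0,0,0,-1,0.3,0,0,0,0,0,-1,0.3,0,0,0,0,0,-1,0.3,0,0,0,0]
}}

```text
t: 2.22
position: [441.9, 56.8, 157.0]
eef_rot: [0.0, -0.033, 0.999, 0.0]
contact_force: [0.0, -0.2, 0.8]
gripper_width: 85.4
grasp_force: 0.0
```

```bash
python3 go.py  -97 22 50 1.571 -97 22 30 1.571
```

```text
t 2.225 world [441.9  56.8 157. ] jig [-82.1 104.8] F [ 0.  -0.2  0.8] w 85.4 q [-0.1  -0.16  2.19  0.    1.11 -1.74] Ry [-0.066  0.998  0.001]
world [432.3 -26.7  50. ] shift [ 0.101 -0.552  0.713] turn [0.0002 0.0003 0.0005]
world [432.3 -26.7  30. ] shift [ 0.101 -0.552  0.846] turn [0.0002 0.0003 0.0005]
```

>>> {"name": "apply_moves", "arguments": {
  "increments": [0.1,-0.3,0.2,0,0,0,0.3,0.1,-0.55,0.4,0,0,0,0.3,0.1,-0.55,0.6,0,0,0,0.3,0.1,-0.55,0.8,0,0,0,0.3,0.1,-0.55,0.8,0,0,0,0.3]
}}

```text
t: 2.85
position: [430.4, -26.2, 34.9]
eef_rot: [-0.002, -0.033, 0.999, 0.001]
contact_force: [0.7, -0.0, -0.0]
gripper_width: 59.4
grasp_force: 0.0
```

```bash
python3 go.py  -97 22 30 1.571 -97 22 15 1.571
python3 - <<'E'
from plant import *
import cv2
f=grab_frame("side")["img"];cv2.imwrite("pics/s2.png",cv2.resize(f[120:270,150:350],None,fx=4,fy=4,interpolation=cv2.INTER_CUBIC)[:,:,::-1])
E
```

```text
t 2.85 world [430.4 -26.2  34.9] jig [-98.8  22.6] F [ 0.7 -0.  -0. ] w 59.4 q [-0.3   0.02  2.28  0.    0.84 -1.93] Ry [-0.066  0.998  0.002]
world [432.3 -26.7  30. ] shift [-0.012 -0.004  0.033] turn [ 0.0006 -0.0014  0.0007]
world [432.3 -26.7  15. ] shift [-0.013 -0.005  0.133] turn [ 0.0006 -0.0014  0.0007]
```

View pics/s2.png

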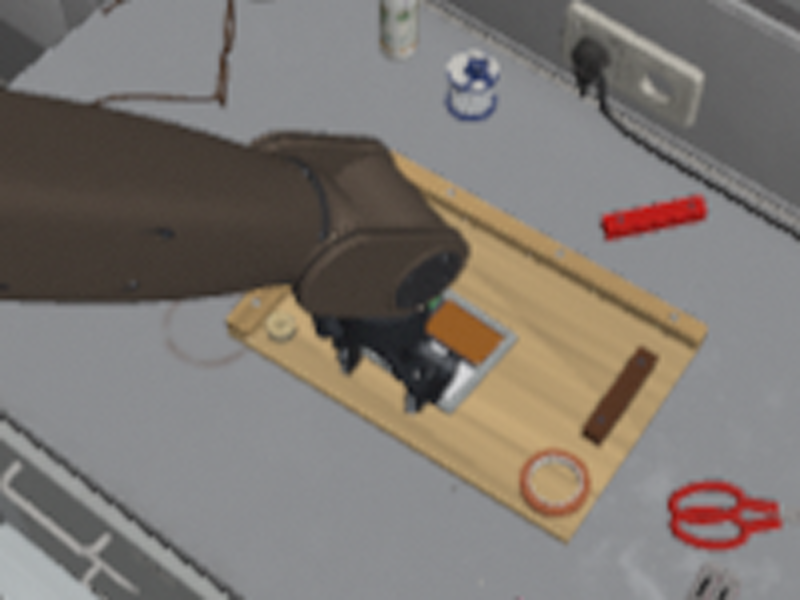

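The two fingertips hang over the board just on the near side of the panel, at about (348,370) and (412,405). Next I'll lower in small steps and feel for the board.

>>> {"name": "apply_moves", "arguments": {
  "increments": [0,0,0.06,0,0,0,0.3,0,0,0.12,0,0,0,0.3,0,0,0.14,0,0,0,0.3,0,0,0.14,0,0,0,0.3]
}}

```text
t: 3.4
position: [431.5, -28.0, 15.2]
eef_rot: [-0.0, -0.032, 0.999, 0.0]
contact_force: [0.6, -0.9, -0.1]
gripper_width: 59.9
grasp_force: 0.0
```

>>> {"name": "apply_moves", "arguments": {
  "increments": [0,0,0.02,0,0,0,0.3,0,0,0.03,0,0,0,0.3,0,0,0.03,0,0,0,0.3]
}}

```text
t: 3.78
position: [431.6, -28.0, 10.8]
eef_rot: [-0.0, -0.032, 0.999, 0.0]
contact_force: [-0.1, -0.0, 0.1]
gripper_width: 59.7
grasp_force: 0.0
```

>>> {"name": "apply_moves", "arguments": {
  "increments": [0,0,0.02,0,0,0,0.3,0,0,0.03,0,0,0,0.3,0,0,0.03,0,0,0,0.3]
}}

```text
t: 4.15
position: [431.6, -28.1, 7.0]
eef_rot: [-0.001, -0.032, 0.999, 0.0]
contact_force: [-2.6, 0.0, 6.7]
gripper_width: 59.7
grasp_force: 3.5
```

Contact is at a TCP of about 8 mm. I'll lift about 3 mm and push along +x.

>>> {"name": "apply_moves", "arguments": {
  "increments": [0,0,-0.025,0,0,0,0.3,-0.03,0,-0.025,0,0,0,0.3,-0.07,0,-0.025,0,0,0,0.3,-0.12,0,-0.025,0,0,0,0.3,-0.18,0,-0.025,0,0,0,0.3,-0.24,0,-0.025,0,0,0,0.3,-0.3,0,-0.025,0,0,0,0.3,-0.3,0,-0.025,0,0,0,0.3]
}}

```text
t: 5.15
position: [478.2, -25.2, 10.4]
eef_rot: [0.001, -0.032, 0.999, -0.0]
contact_force: [0.6, -0.5, 0.7]
gripper_width: 59.8
grasp_force: 0.0
```

```bash
python3 go.py  -20 22 11 1.571 -11 22 11 1.571
python3 - <<'E'
from plant import *
import cv2
f=grab_frame("side")["img"];cv2.imwrite("pics/s3.png",cv2.resize(f[120:270,150:350],None,fx=4,fy=4,interpolation=cv2.INTER_CUBIC)[:,:,::-1])
E
```

```text
t 5.15 world [478.2 -25.2  10.4] jig [-51.1  20.6] F [ 0.6 -0.5  0.7] w 59.8 q [-0.27  0.17  2.18  0.    0.79 -1.9 ] Ry [-0.065  0.998 -0.001]
world [509.1 -21.8  11. ] shift [-0.208  0.009 -0.003] turn [-0.0002  0.0008  0.0001]
world [518.1 -21.2  11. ] shift [-0.268  0.009 -0.003] turn [-0.0002  0.0008  0.0001]
```

View pics/s3.png

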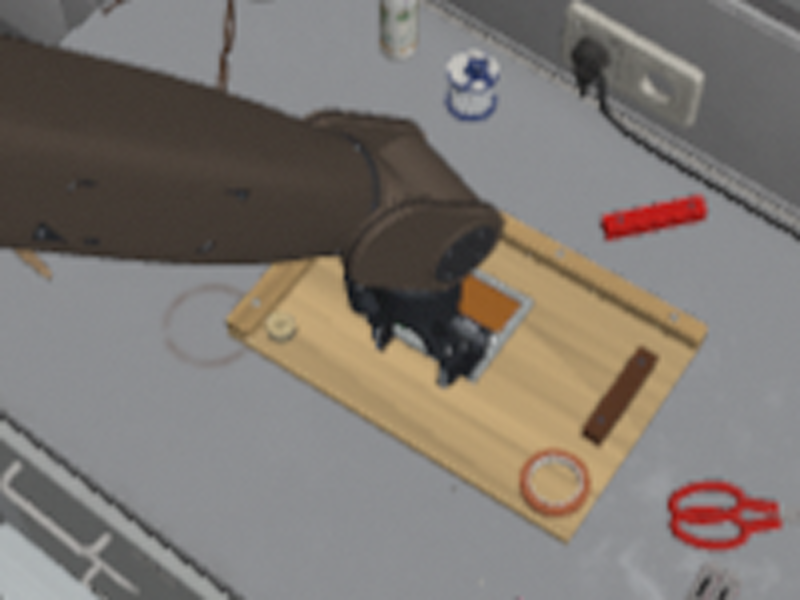

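The panel is sliding ahead of the fingertips: its far right corner moved from (515,340) to (531,300). I'll keep pushing.

>>> {"name": "apply_moves", "arguments": {
  "increments": [-0.05,0,0,0,0,0,0.3,-0.1,0,0,0,0,0,0.3,-0.15,0,0,0,0,0,0.3,-0.2,0,0,0,0,0,0.3,-0.24,0,0,0,0,0,0.3,-0.24,0,0,0,0,0,0.3]
}}

```text
t: 5.95
position: [513.8, -22.9, 10.3]
eef_rot: [0.001, -0.032, 0.999, -0.0]
contact_force: [-0.3, 0.2, -1.2]
gripper_width: 59.5
grasp_force: 0.0
```

>>> {"name": "apply_moves", "arguments": {
  "increments": [-0.01,0,0,0,0,0,0.3,-0.02,0,0,0,0,0,0.3,-0.02,0,0,0,0,0,0.3]
}}

```text
t: 6.32
position: [515.2, -22.6, 10.1]
eef_rot: [-0.0, -0.032, 0.999, 0.0]
contact_force: [-3.8, -1.6, 2.2]
gripper_width: 59.8
grasp_force: 1.7
```

>>> {"name": "apply_moves", "arguments": {
  "increments": [-0.01,0,0,0,0,0,0.3,-0.02,0,0,0,0,0,0.3,-0.02,0,0,0,0,0,0.3]
}}

```text
t: 6.7
position: [518.7, -22.3, 10.0]
eef_rot: [0.0, -0.032, 0.999, 0.0]
contact_force: [-3.0, 0.0, 1.5]
gripper_width: 59.4
grasp_force: 1.3
```

```bash
python3 go.py
```

```text
t 6.7 world [518.7 -22.3  10. ] jig [-10.5  20.9] F [-3.   0.   1.5] w 59.4 q [-0.24  0.25  2.08  0.    0.81 -1.87] Ry [-0.064  0.998  0.   ]
```

>>> {"name": "apply_moves", "arguments": {
  "increments": [-0.01,0,0,0,0,0,0.3,-0.02,0,0,0,0,0,0.3,-0.02,0,0,0,0,0,0.3]
}}

```text
t: 7.08
position: [519.7, -22.2, 9.8]
eef_rot: [-0.003, -0.032, 0.999, 0.0]
contact_force: [-8.6, -1.4, 6.1]
gripper_width: 59.9
grasp_force: 4.2
```

>>> {"name": "apply_moves", "arguments": {
  "increments": [-0.01,0,0,0,0,0,0.3,-0.02,0,0,0,0,0,0.3,-0.02,0,0,0,0,0,0.3]
}}

```text
t: 7.45
position: [519.7, -22.0, 9.4]
eef_rot: [-0.007, -0.033, 0.999, 0.001]
contact_force: [-16.4, -3.3, 11.7]
gripper_width: 59.6
grasp_force: 8.1
```

The panel is seated on the far batten. Next I'll back off, lift, turn 90° and go to its right edge.

>>> {"name": "apply_moves", "arguments": {
  "increments": [0.1,0,-0.01,0,0,0,0.3,0.12,0,-0.1,0,0,0,0.3,0.12,0,-0.5,0,0,0.05,0.3,0.12,-0.2,-0.6,0,0,0.1,0.3,0.12,-0.5,-0.6,0,0,0.15,0.3,0.12,-0.55,-0.6,0,0,0.2,0.3,0.12,-0.55,-0.6,0,0,0.25,0.3,0.12,-0.55,-0.6,0,0,0.3,0.3]
}}

```text
t: 8.45
position: [513.1, -106.2, 101.6]
eef_rot: [0.002, 0.428, 0.904, 0.0]
contact_force: [-0.7, 1.2, -0.3]
gripper_width: 59.8
grasp_force: 0.0
```

```bash
python3 go.py 50 -62 80 0 50 -62 30 0
```

```text
t 8.45 world [ 513.1 -106.2  101.6] jig [-21.4 -62.5] F [-0.7  1.2 -0.3] w 59.8 q [-0.4   0.1   2.05  0.    0.99 -1.09] Ry [0.773 0.634 0.002]
world [ 584.4 -101.2   80. ] shift [-0.275  0.388  0.146] turn [0.0011 0.0008 0.1982]
world [ 584.4 -101.2   30. ] shift [-0.274  0.387  0.479] turn [0.0011 0.0008 0.1982]
```

>>> {"name": "apply_moves", "arguments": {
  "increments": [-0.1,0.15,0.1,0,0,0.05,0.3,-0.2,0.3,0.2,0,0,0.1,0.3,-0.275,0.388,0.3,0,0,0.15,0.3,-0.275,0.388,0.4,0,0,0.198,0.3,-0.275,0.388,0.5,0,0,0.198,0.3,-0.275,0.388,0.52,0,0,0.198,0.3]
}}

```text
t: 9.2
position: [582.4, -99.9, 21.3]
eef_rot: [-0.0, 0.681, 0.732, -0.0]
contact_force: [0.7, 0.8, 1.0]
gripper_width: 60.3
grasp_force: 0.0
```

```bash
python3 go.py 50 -62 10.5 0 50 8 10.5 0
python3 - <<'E'
from plant import *
import cv2
f=grab_frame("side")["img"];cv2.imwrite("pics/s4.png",cv2.resize(f[120:270,150:350],None,fx=4,fy=4,interpolation=cv2.INTER_CUBIC)[:,:,::-1])
E
```

```text
t 9.2 world [582.4 -99.9  21.3] jig [ 48.2 -60.6] F [0.7 0.8 1. ] w 60.3 q [-0.34  0.36  1.91  0.    0.87 -0.41] Ry [ 0.997  0.073 -0.001]
world [ 584.4 -101.2   10.5] shift [-0.01   0.012  0.072] turn [-0.0003 -0.0002  0.0028]
world [579.9 -31.3  10.5] shift [0.457 0.016 0.072] turn [-0.0003 -0.0002  0.0028]
```

View pics/s4.png

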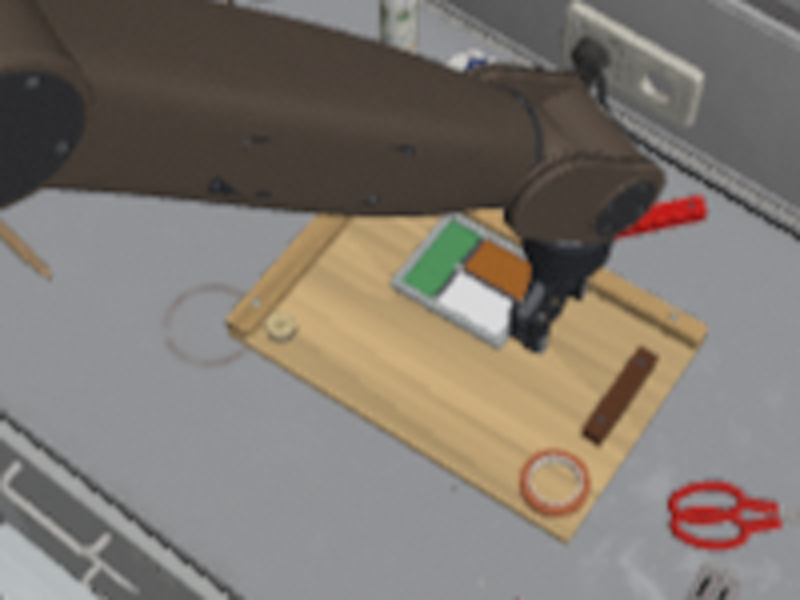

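The panel lies square near the far batten and the fingers stand right of its right edge at about (530,330). I'll lower and push left.

>>> {"name": "apply_moves", "arguments": {
  "increments": [0,0.012,0.04,0,0,0.003,0.3,0,0.012,0.07,0,0,0.003,0.3,0,0.012,0.07,0,0,0.003,0.3]
}}

```text
t: 9.62
position: [584.5, -99.9, 11.3]
eef_rot: [-0.0, 0.685, 0.729, -0.0]
contact_force: [-0.2, -0.3, 0.6]
gripper_width: 60.1
grasp_force: 0.0
```

>>> {"name": "apply_moves", "arguments": {
  "increments": [0.03,0,0,0,0,0,0.3,0.08,0,0,0,0,0,0.3,0.14,0,0,0,0,0,0.3,0.2,0,0,0,0,0,0.3,0.26,0,0,0,0,0,0.3,0.32,0,0,0,0,0,0.3,0.38,0,0,0,0,0,0.3,0.38,0,0,0,0,0,0.3]
}}

```text
t: 10.62
position: [581.0, -41.7, 11.5]
eef_rot: [-0.001, 0.685, 0.729, 0.0]
contact_force: [-0.0, 0.2, -0.3]
gripper_width: 59.7
grasp_force: 0.0
```

```bash
python3 go.py 50 25 10.5 0
```

```text
t 10.625 world [581.  -41.7  11.5] jig [50.5 -2.5] F [-0.   0.2 -0.3] w 59.7 q [-0.25  0.36  1.93  0.    0.85 -0.31] Ry [ 0.998  0.061 -0.   ]
world [578.8 -14.4  10.5] shift [ 0.183 -0.004  0.007] turn [-0.0001 -0.0005 -0.0008]
```

>>> {"name": "apply_moves", "arguments": {
  "increments": [0.05,0,0.005,0,0,0,0.3,0.1,0,0.005,0,0,0,0.3,0.14,0,0.005,0,0,0,0.3,0.16,0,0.005,0,0,0,0.3,0.17,0,0.005,0,0,0,0.3,0.17,0,0.005,0,0,0,0.3]
}}

```text
t: 11.38
position: [579.9, -17.5, 11.0]
eef_rot: [0.0, 0.685, 0.728, 0.0]
contact_force: [-0.8, -4.9, 2.8]
gripper_width: 60.3
grasp_force: 1.9
```

>>> {"name": "apply_moves", "arguments": {
  "increments": [0.01,0,0,0,0,0,0.3,0.02,0,0,0,0,0,0.3,0.02,0,0,0,0,0,0.3]
}}

```text
t: 11.75
position: [579.6, -14.5, 10.9]
eef_rot: [0.0, 0.685, 0.728, 0.0]
contact_force: [0.3, -4.2, 2.9]
gripper_width: 59.5
grasp_force: 1.9
```

>>> {"name": "apply_moves", "arguments": {
  "increments": [0.01,0,0,0,0,0,0.3,0.02,0,0,0,0,0,0.3,0.02,0,0,0,0,0,0.3]
}}

```text
t: 12.12
position: [579.7, -13.6, 11.0]
eef_rot: [0.002, 0.685, 0.729, -0.001]
contact_force: [0.0, -10.7, 2.2]
gripper_width: 59.8
grasp_force: 5.4
```

```bash
python3 go.py 50 25 10.5 0
```

```text
t 12.125 world [579.7 -13.6  11. ] jig [50.9 25.6] F [  0.  -10.7   2.2] w 59.8 q [-0.2   0.36  1.94 -0.    0.84 -0.26] Ry [0.998 0.062 0.001]
world [578.8 -14.4  10.5] shift [-0.004 -0.006  0.003] turn [ 0.0002  0.0013 -0.0005]
```

>>> {"name": "apply_moves", "arguments": {
  "increments": [0.015,0,0,0,0,0,0.3,0.015,0,0,0,0,0,0.3,-0.12,0,-0.01,0,0,0,0.3,-0.15,0,-0.3,0,0,0,0.3,-0.4,0,-0.7,0,0,0,0.3,-0.8,-0.1,-0.7,0,0,0,0.3,-1,-0.2,-0.7,0,0,0,0.3,-1,-0.2,-0.7,0,0,0,0.3]
}}

```text
t: 13.12
position: [557.6, -164.4, 115.3]
eef_rot: [-0.001, 0.687, 0.727, 0.001]
contact_force: [-0.1, 0.3, -0.2]
gripper_width: 59.8
grasp_force: 0.0
```

```bash
python3 go.py 20 -176 60 0
python3 - <<'E'
from plant import *
import cv2,pickle
from h import rect
f=grab_frame("top");pickle.dump(f,open("top1.pkl","wb"));f2=grab_frame("side");pickle.dump(f2,open("side1.pkl","wb"))
a=cv2.resize(f["img"][145:245,215:345],None,fx=4,fy=4,interpolation=cv2.INTER_CUBIC)[:,:,::-1]
b=rect(f2,22,org=(400,-240),size=(280,400),s=2)[:,:,::-1]
cv2.imwrite("pics/t2.png",cv2.resize(f["img"][145:245,215:345],None,fx=6,fy=6,interpolation=cv2.INTER_CUBIC)[:,:,::-1]);cv2.imwrite("pics/s5.png",b)
E
```

```text
t 13.125 world [ 557.6 -164.4  115.3] jig [  19.2 -123.3] F [-0.1  0.3 -0.2] w 59.8 q [-0.46  0.21  1.9   0.    1.04 -0.52] Ry [ 0.998  0.057 -0.   ]
world [ 561.7 -216.9   60. ] shift [-0.352  0.008  0.367] turn [-0.0001 -0.0008 -0.0022]
```

View pics/t2.png

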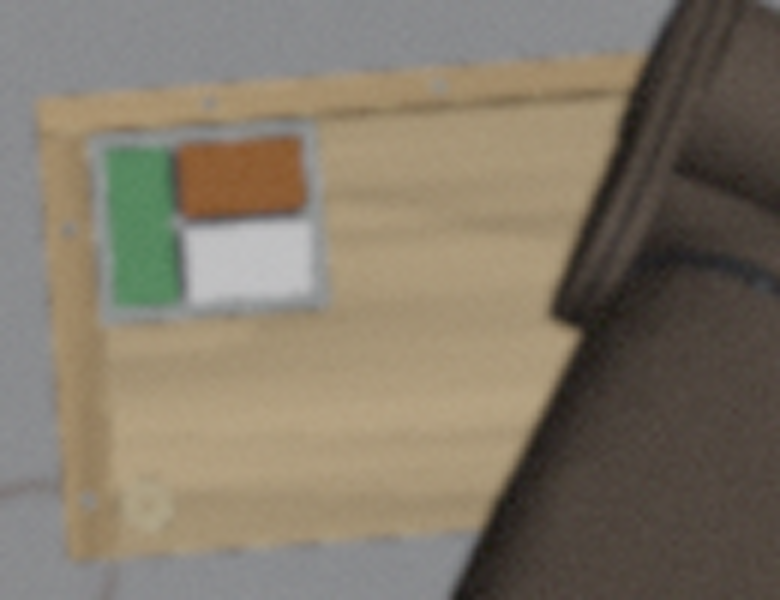

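The panel sits in the corner, with its corners at (88,135), (318,122), (328,305) and (105,322), flat along both battens. I'll check the numbers, then go to the strip's right side.

Run:
```python
import pickle,numpy as np
from h import *
from go import J,O
t=pickle.load(open("top1.pkl","rb"))
w=ray(t,np.array([(88,135),(318,122),(328,305),(105,322)])/6.+[214.6,144.6],22)[:,:2]
j=(w-O)@J;print(j.round(1).tolist(),j.mean(0).round(1))
```

```text
[[99.9, 156.5], [97.3, 36.3], [1.1, 39.1], [1.4, 154.7]] [49.9 96.6]
```

>>> {"name": "apply_moves", "arguments": {
  "increments": [-0.25,0,0,0,0,-0.002,0.3,-0.36,0.01,0.2,0,0,-0.002,0.3,-0.36,0.01,0.4,0,0,-0.002,0.3,-0.36,0.01,0.45,0,0,-0.002,0.3,-0.36,0.01,0.45,0,0,-0.002,0.3]
}}

```text
t: 13.85
position: [563.4, -215.6, 47.8]
eef_rot: [-0.001, 0.682, 0.731, 0.0]
contact_force: [0.4, -0.2, 0.3]
gripper_width: 59.7
grasp_force: 0.0
```

```bash
python3 go.py 20 -176 11 0
python3 - <<'E'
from plant import *
import cv2
f=grab_frame("side")["img"];cv2.imwrite("pics/s6.png",cv2.resize(f[150:270,215:375],None,fx=5,fy=5,interpolation=cv2.INTER_CUBIC)[:,:,::-1])
E
```

```text
t 13.85 world [ 563.4 -215.6   47.8] jig [  21.7 -174.8] F [ 0.4 -0.2  0.3] w 59.7 q [-0.53  0.34  1.87  0.    0.93 -0.6 ] Ry [ 0.998  0.069 -0.001]
world [ 561.7 -216.9   11. ] shift [-0.008 -0.011  0.245] turn [-0.0003 -0.0004  0.0016]
```

View pics/s6.png

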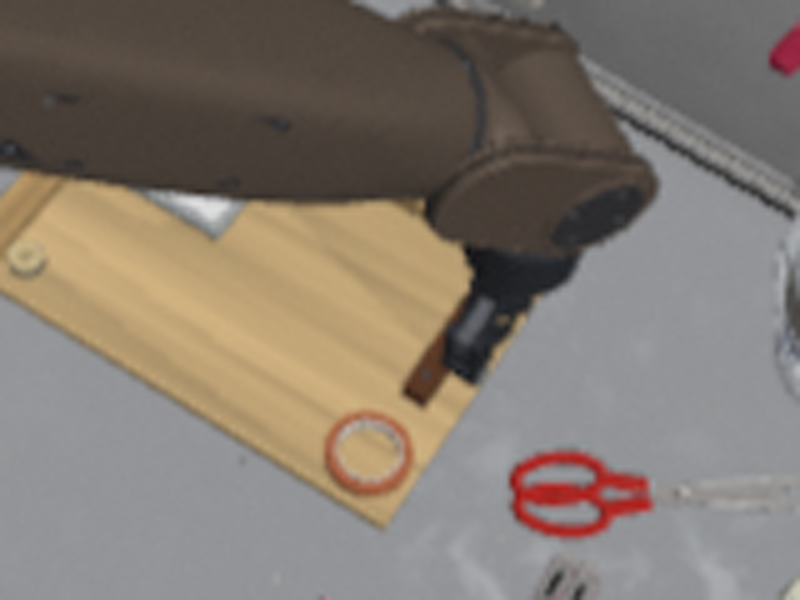

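The fingers stand just right of the strip at about (465,350), clear of the roll (368,453). Next I'll lower and push left.

>>> {"name": "apply_moves", "arguments": {
  "increments": [-0.01,-0.01,0.1,0,0,0.0015,0.3,-0.01,-0.01,0.2,0,0,0.0015,0.3,-0.01,-0.01,0.24,0,0,0.0015,0.3,-0.01,-0.01,0.24,0,0,0.0015,0.3]
}}

```text
t: 14.4
position: [561.3, -218.3, 11.3]
eef_rot: [-0.001, 0.685, 0.729, -0.0]
contact_force: [0.2, -0.1, -0.5]
gripper_width: 59.7
grasp_force: 0.0
```

>>> {"name": "apply_moves", "arguments": {
  "increments": [0.03,0,0,0,0,0,0.3,0.07,0,0,0,0,0,0.3,0.13,0,0,0,0,0,0.3,0.2,0,0,0,0,0,0.3,0.27,0,0,0,0,0,0.3,0.34,0,0,0,0,0,0.3,0.4,0,0,0,0,0,0.3,0.4,0,0,0,0,0,0.3]
}}

```text
t: 15.4
position: [557.9, -157.7, 12.1]
eef_rot: [-0.0, 0.684, 0.729, -0.0]
contact_force: [0.1, 0.5, 0.3]
gripper_width: 59.9
grasp_force: 0.0
```

```bash
python3 go.py 22 -8 11 0
python3 - <<'E'
from plant import *
import cv2
f=grab_frame("side")["img"];cv2.imwrite("pics/s7.png",cv2.resize(f[150:270,215:375],None,fx=5,fy=5,interpolation=cv2.INTER_CUBIC)[:,:,::-1])
E
```

```text
t 15.4 world [ 557.9 -157.7   12.1] jig [  19.9 -116.7] F [0.1 0.5 0.3] w 59.9 q [-0.45  0.36  1.94  0.    0.85 -0.51] Ry [ 0.998  0.064 -0.001]
world [553.  -49.1  11. ] shift [0.725 0.014 0.008] turn [-0.0002 -0.0002 -0.    ]
```

View pics/s7.png

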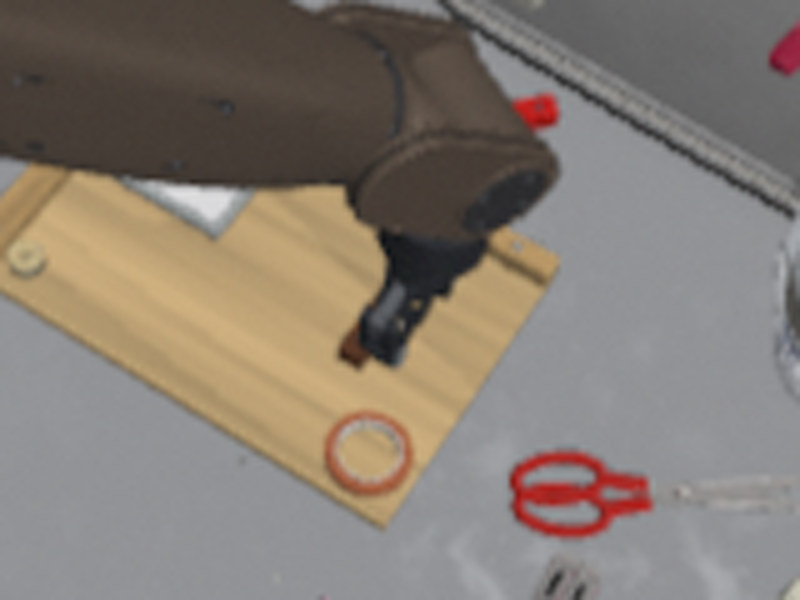

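The strip is sliding with the fingers, with its near end at (352,352). That was the last picture, so from here I'll use numbers only.

>>> {"name": "apply_moves", "arguments": {
  "increments": [0.06,0,0.005,0,0,0,0.3,0.13,0,0.005,0,0,0,0.3,0.2,0,0.005,0,0,0,0.3,0.27,0,0.005,0,0,0,0.3,0.34,0,0.005,0,0,0,0.3,0.4,0,0.005,0,0,0,0.3,0.45,0,0.005,0,0,0,0.3,0.45,0,0.005,0,0,0,0.3]
}}

```text
t: 16.45
position: [553.7, -90.6, 11.4]
eef_rot: [-0.0, 0.684, 0.729, -0.0]
contact_force: [0.5, 0.1, 0.6]
gripper_width: 59.5
grasp_force: 0.0
```

>>> {"name": "apply_moves", "arguments": {
  "increments": [0.06,0,0,0,0,0,0.3,0.12,0,0,0,0,0,0.3,0.18,0,0,0,0,0,0.3,0.23,0,0,0,0,0,0.3,0.27,0,0,0,0,0,0.3,0.3,0,0,0,0,0,0.3,0.31,0,0,0,0,0,0.3,0.31,0,0,0,0,0,0.3]
}}

```text
t: 17.45
position: [550.9, -44.8, 11.5]
eef_rot: [-0.0, 0.685, 0.729, 0.0]
contact_force: [-0.6, 0.1, -0.1]
gripper_width: 60.0
grasp_force: 0.0
```

```bash
python3 go.py 20 5.5 11 0
```

```text
t 17.45 world [550.9 -44.8  11.5] jig [20.3 -3.6] F [-0.6  0.1 -0.1] w 60.0 q [-0.26  0.31  2.    0.    0.83 -0.33] Ry [ 0.998  0.063 -0.   ]
world [550.1 -35.7  11. ] shift [ 0.061 -0.002  0.003] turn [-0.0001 -0.0001 -0.0004]
```

>>> {"name": "apply_moves", "arguments": {
  "increments": [0.02,0,0,0,0,0,0.3,0.035,0,0,0,0,0,0.3,0.045,0,0,0,0,0,0.3,0.05,0,0,0,0,0,0.3,0.05,0,0,0,0,0,0.3]
}}

```text
t: 18.08
position: [550.5, -37.3, 11.6]
eef_rot: [-0.0, 0.684, 0.729, 0.0]
contact_force: [-0.3, 0.4, -0.6]
gripper_width: 59.5
grasp_force: 0.0
```

>>> {"name": "apply_moves", "arguments": {
  "increments": [0.01,0,0,0,0,0,0.3,0.015,0,0,0,0,0,0.3,0.015,0,0,0,0,0,0.3]
}}

```text
t: 18.45
position: [550.4, -35.7, 11.7]
eef_rot: [0.0, 0.684, 0.729, -0.0]
contact_force: [-0.7, -3.1, -0.2]
gripper_width: 59.9
grasp_force: 1.6
```

>>> {"name": "apply_moves", "arguments": {
  "increments": [0.01,0,0,0,0,0,0.3,0.015,0,0,0,0,0,0.3,0.015,0,0,0,0,0,0.3]
}}

```text
t: 18.82
position: [550.6, -35.6, 12.0]
eef_rot: [0.002, 0.684, 0.729, -0.002]
contact_force: [-2.0, -10.6, 1.2]
gripper_width: 60.1
grasp_force: 5.2
```

```bash
python3 go.py 20 5.5 11 0
```

```text
t 18.825 world [550.6 -35.6  12. ] jig [20.5  5.6] F [ -2.  -10.6   1.2] w 60.1 q [-0.25  0.31  2.01 -0.01  0.83 -0.31] Ry [0.998 0.064 0.   ]
world [550.1 -35.7  11. ] shift [-0.001 -0.003  0.007] turn [ 0.      0.0015 -0.    ]
```

It's seated as expected. I'll retreat, lift clear and verify.

>>> {"name": "apply_moves", "arguments": {
  "increments": [-0.05,0,0,0,0,0,0.3,-0.15,0,0,0,0,0,0.3,-0.2,0,-0.3,0,0,0,0.3,-0.3,0,-0.7,0,0,0,0.3,-0.6,0,-1,0,0,0,0.3,-1,0,-1,0,0,0,0.3,-1,0,-1,0,0,0,0.3]
}}

```text
t: 19.7
position: [560.2, -186.7, 162.9]
eef_rot: [0.001, 0.686, 0.727, 0.0]
contact_force: [-0.9, 0.7, -1.4]
gripper_width: 59.4
grasp_force: 0.0
```

>>> {"name": "apply_moves", "arguments": {
  "increments": [-0.4,0,0,0,0,0,0.3,-0.8,0,0,0,0,0,0.3,-1,0,0,0,0,0,0.3,-1,0,0,0,0,0,0.3]
}}

```text
t: 20.2
position: [568.6, -333.5, 160.4]
eef_rot: [-0.001, 0.685, 0.728, 0.0]
contact_force: [-0.5, 0.2, 0.8]
gripper_width: 59.7
grasp_force: 0.0
```

Run:
```python
from plant import *
import cv2,numpy as np,pickle
from meas import *
from go import J,O,rep
rep()
def show(n,name,m,z):
    m=m.astype(np.uint8)
    if m.sum()<15: print(n,name,"none");return
    cs,_=cv2.findContours(m,0,1);c=max(cs,key=cv2.contourArea)
    w=ray(f,c[:,0].astype(float),z)[:,:2];j=((w-O)@J).astype(np.float32)
    r=cv2.minAreaRect(j);print(n,name,len(c),np.round(r[0],1),np.round(r[1],1),round(r[2],1))
for n in("top","side"):
    f=grab_frame(n);pickle.dump(f,open(n+"2.pkl","wb"))
    a=f["img"].astype(int);R,G,B=a[...,0],a[...,1],a[...,2]
    # restrict to board
    u,v=np.meshgrid(range(512),range(384));jj=((ray(f,np.c_[u.ravel(),v.ravel()],22)[:,:2]-O)@J).reshape(384,512,2)
    ins=(abs(jj[...,0])<118)&(abs(jj[...,1])<175);loc=ins&(jj[...,1]>-20)&(jj[...,0]>-60)
    show(n,"strip",loc&(R<115)&(R-B>15)&(R-G>12)&(G<75),30)
    show(n,"green",loc&(G-R>25),22)
    show(n,"orange",loc&(R-B>70)&(R-G>45),22)
    show(n,"white",loc&(a.min(-1)>165)&(R-B<18),22)
    show(n,"roll",ins&(jj[...,1]<-100)&(R-G>35)&(R>120),22)
```

```text
t 20.2 world [ 568.6 -333.5  160.4] jig [  19.4 -292.8] F [-0.5  0.2  0.8] w 59.7 q [-0.68  0.32  1.67  0.    1.15 -0.75] Ry [ 0.998  0.06  -0.001]
top strip 65 [16.6 27.6] [14.3 94. ] 89.8
top green 67 [ 49.3 132.2] [80.9 32.9] 0.0
top orange 51 [71.4 78.4] [56.  30.3] 90.0
top white 61 [26.8 77.4] [63.3 39. ] 89.9
top roll 52 [ -83.2 -141.6] [55.7 55.4] 85.5
side strip 39 [ 2.5 23. ] [75.5 21.1] 1.4
side green none
side orange none
side white 18 [18.8 58.1] [27.6 20.2] 82.9
side roll 49 [ -80.6 -144.2] [61.  62.6] 80.0
```

```bash
python3 -c "
from plant import *
print(close_job())"
```

```text
the job is handed in; nothing more can be done
None
```

The job is handed in at about 20 s, and no verdict came back: by camera the panel sits square in the jig corner, the strip lies flat along its right-hand edge, and the hand is clear.

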